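# Update the scan-status flip tags on the finds carriers

### The job

The rough stone has just been scanned, and the lidded cardboard box has to be scanned again. Using only a fingertip, swing the stone's flip tag over its hinge so that its tick shows, and swing the box's flip tag back over so that its ring shows, guiding each one gently until it lies flat on its rest. Do not flick, force or pinch the tags, and leave the sherd's tag and all three finds as they are.

Things in the scene. Friction and masses are not known exactly. Their poses are not given: they have to be found in the camera images.
- stone_carrier: plywood finds carrier that holds the rough stone: a fixed board 200 x 140 x 8 mm (x, y, z) with a foam bed in a low rim (18 mm above the desk) at its rear, where the find lies, and a flip tag on an aluminium bracket at its front. Origin on the desk top under the board (board x -96 to 104 mm); x points to the rear, from tag to find, y to the left, z up
- box_carrier: the same kind of carrier with the same kind of tag, holding the lidded cardboard box
- sherd_carrier: the same kind of carrier with the same kind of tag, holding the single sherd
- stone_tag_hinge (a point): middle of the hinge axis of the stone's tag, 55 mm above the desk, 64 mm in front of the carrier's origin; axes as the carrier: the hinge pin runs along x. Below it a stem 14 mm wide and a rest bar that reaches 30 mm to either side (+y, -y) under the tag; farther out the tag overhangs free, 45 mm above the board. Ears at both ends of the pin rise to 62 mm above the desk
- box_tag_hinge (a point): middle of the hinge axis of the box's tag (axes as its carrier)
- sherd_tag_hinge (a point): middle of the hinge axis of the sherd's tag (axes as its carrier)
- stone_tag (a joint): hinge of the stone's tag, rad. 0: lies flat to the left (+y of the carrier), raised ring up; 1.57: upright; 3.14: flat to the right (-y), raised tick up. Stops on rubber pads at 0 and 3.14; stiff hinge (friction 0.035 N m), so the tag stays wherever it is left; about 50 g. Starts on the left, up to 0.25 off its stop
- box_tag (a joint): hinge of the box's tag, same tag and same values (0: left, ring up; 3.14: right, tick up). It starts on the right, up to 0.25 off its stop
- sherd_tag (a joint): hinge of the sherd's tag, same tag and same values; it starts on the left, near 0, and is to be left as it is
- stone_tag_tab (a point): end of the thumb tab of the stone's tag, 72 mm from the hinge axis, half-way through the thickness; moves with the tag. The tag is a white plate, 4 mm thick and centred on the hinge axis, 48 mm wide along the hinge, reaching 60 mm from the axis; the thumb tab, 26 mm wide, stands out from the middle of its free edge to 72 mm
- box_tag_tab (a point): end of the thumb tab of the box's tag, likewise
- stone: rough brown fractured stone, 93 x 127 x 72 mm, loose on its carrier 102 mm behind the hinge line's middle; origin under its centre
- box: lidded cardboard box, 68 x 104 x 45 mm, loose on its carrier; origin under its centre
- sherd: flat reddish pottery sherd, 47 x 61 x 16 mm, loose on its carrier; origin under its centre

How it is judged:
By the outcome, as a careful person would: the job done as asked, in the order asked, and still so for the second after the job is handed in, with the robot touching nothing.
It also fails if it takes over 58 s, if anything falls off the work surface, if the arm or the gripper's body presses on something with over 40 N, if the wrist force passes 120 N, or if a joint passes its speed limit or range.

### The arm

A 7-joint arm with a two-finger parallel gripper is mounted at the origin on a cart in front of the work surface, level with it; the furniture and walls round the work are solid. World frame = base frame: x ahead of the robot, y to its left, z up, the work surface at z = 0. Lengths are in m, angles in degrees, forces in N, time in s.
With the tool pointing down it reaches from about 0.425 to 0.8 m from the base axis. Payload 8.3 kg.
Tool frame: the origin (TCP) lies at the centre of the arm's flange, where the gripper is bolted on; the fingertips stand 173 mm ahead of it and the grasp point (between the pads) lies 155 mm ahead of it; z points along the fingers, y is the direction in which the jaws open and shut (so a half turn about z gives the same grasp; the last joint's range is limited). The gripper opens to 85 mm and grips with 20 to 120 N. Pads are 22 mm wide; open, the fingers measure 114 mm over their backs; the gripper's body (76 mm by 85 mm) begins 54 mm behind the grasp point. The pads swing forward as they close: fully open they stand 13 mm farther back than shut.
Start: joints at [-68.635, 21.967, 0.94, 78.501, -0.361, 79.538, -2.664], TCP at [0.264, 0.567, 0.405] pointing down, gripper open.
Joint ranges: [-169.22, 169.22], [-14.56, 117.87], [-87.37, 89.26], [10.42, 133.3], [-82.24, 262.24], [0.94, 117.77], [-172.7, 172.7]. Speed limits (degrees/s): [136.94, 136.94, 172.46, 172.46, 180, 180, 180].

### API

Orientations are given as a 3x3 rotation matrix whose columns are the frame's x, y, z axes.
In Python, from bench import env gives the robot as it stands.
- The arm moves only by the tool carry_out, never from a script. Its argument "rows" is text: rows parted by semicolons, each of 5 numbers parted by spaces: the closure, from -1 (fully open) to 1 (shut), so that 0 is half open, then the shift along the tool's x, y, z normalised to -1 to 1, where 1 is 0.8 m, then the turn about the tool's z normalised to -1 to 1, where 1 is 360 degrees. A call has 1 to 12 rows; each row is the pose to reach, as a shift and turn from the pose commanded when the call began, along the tool's axes at that moment, turning the shorter way round; what a row does not reach only later rows make up. A row lasts 1/12 s, in which the tool goes at most 41.7 mm and 7.16 degrees, less where a joint would pass 70% of its speed; a pose out of reach is approached as far as the arm can. A call with a number of a shift or a turn outside -1 to 1 is refused whole. A call with a gripper value outside its range is refused whole. The fingers move at their own pace and stop on an object; "squeeze" is the grip in N (left out, the last holds). Time passes only in rows, so rows that repeat a pose let the fingers close. It gives the time, the measured TCP pose, the force and the opening at its end, in the units of the state.
- env.get_state(): the state, without advancing time (a new reading comes with each control period).
- env.grab_frame(name): name is "scene" or "top" or "wrist"; returns a dict with "img" (420x560x3 uint8, blue, green, red), "fx", "fy", "cx", "cy" (pixels), "D" ([k1, k2, p1, p2, k3] as OpenCV has them; the pictures are not rectified), "rvec" (rotation vector, rad) and "tvec" (3), from world to camera coordinates, as OpenCV has them. Camera axes: x right, y down, z forward; pixel columns grow to the right and rows downward; lengths in m; the calibration is good to about 2 mm. A picture is of the moment at which its call begins. There is no depth.
- env.close_job(): hands the job in, once; it reports no verdict.
The state is a dict: "clock": time; "q": joint angles; "joint_velocities": joint speeds; "effort": joint torques, N m; "position": TCP position; "orientation": TCP orientation; "contact_force": force on the tool from outside, world axes, zero at the start; "ft_torque": the same for the moment, N m; "width": finger opening in m.
Only numpy, scipy, OpenCV 4.12 (cv2) and the standard library are available. Lean on these libraries where they do the work, as an engineer would, in place of code of your own. Each camera call takes 0.05 s, during which the arm holds its last target. There are 200 camera calls.

## Working session

There is one attempt and no reset: what is moved stays moved. The work goes in short steps, Python scripts to look and compute and a tool call to move; the robot and the scene stay as the last step left them, time stands still between calls to the robot, and variables do not carry over. Pictures are saved under pics/ and viewed, about 8 in all and at most 12, crops included, and the job is handed in when it is done.

Besides the shell and the picture viewer there is one more tool, called after "Call:" as name(argument=value, ...), one argument or row to a line, values as JSON. carry_out: Moves the arm, as the interface text tells. Its arguments: {"type":"object","properties":{"rows":{"type":"string"},"squeeze":{"type":"number"}},"required":["rows"]}

```bash
mkdir -p pics; ls; python3 - <<'E'
from bench import env
import cv2,numpy as np
s=env.get_state()
print(s)
for n in("scene","top"):
    f=env.grab_frame(n); cv2.imwrite(f"pics/{n}0.png",f["img"])
    R=cv2.Rodrigues(np.array(f["rvec"],float))[0]; print(n,f["fx"],f["D"],(-R.T@np.array(f["tvec"]).ravel()).round(3),R.round(2).tolist())
E
```

```text
pics
{'clock': 0.0, 'q': array([-68.63659497,  22.01593908,   0.93858731,  78.56112502,
        -0.35885392,  79.53786319,  -2.66266601]), 'joint_velocities': array([-0.04128041, -0.06993485, -0.09478207, -0.02644862,  0.05559125,
       -0.01747138, -0.03115163]), 'effort': array([-1.72691707e-04, -6.27594209e+01,  8.43983497e-01, -3.71824837e+01,
        1.65010494e-02,  1.41431834e-02, -3.67076098e-06]), 'position': array([0.26371681, 0.5664606 , 0.40367258]), 'orientation': array([[-9.06587319e-01,  4.22017606e-01, -7.57109444e-04],
       [ 4.22018278e-01,  9.06585529e-01, -1.80328778e-03],
       [-7.46347273e-05, -1.95435186e-03, -9.99998087e-01]]), 'contact_force': array([-1.69998605, -0.15999382,  0.22660095]), 'ft_torque': array([ 0.04542673, -0.01018561, -0.008231  ]), 'width': 0.08529255873060619}
scene 484.8299994193743 [-0.0233409  0.         0.         0.         0.       ] [ 0.033 -0.914  0.989] [[0.89, -0.45, 0.02], [-0.28, -0.6, -0.75], [0.35, 0.66, -0.66]]
top 491.51802002092177 [-0.16654755  0.          0.          0.          0.        ] [0.446 0.007 1.334] [[0.0, -1.0, 0.01], [-1.0, -0.0, -0.04], [0.04, -0.01, -1.0]]
```

View pics/scene0.png

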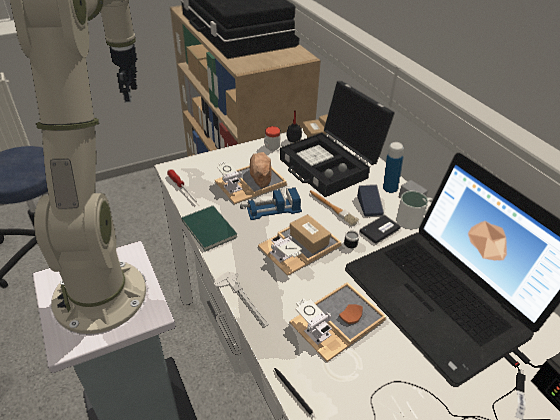

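View pics/top0.png

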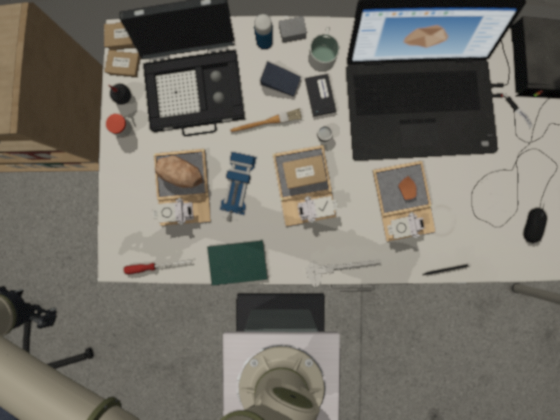

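The scene view shows the stone carrier at about (245,178), the box carrier at (300,240) and the sherd carrier at (335,320). In the top view the stone's tag is near (173,212) with its ring up, the box's near (318,207) with its tick up, and the sherd's near (405,227). I'll enlarge the tags to read their geometry.

```bash
python3 - <<'E'
import cv2,numpy as np
a=cv2.imread("pics/top0.png")
c=[cv2.resize(a[y:y+90,x:x+66],None,fx=6,fy=6,interpolation=cv2.INTER_CUBIC) for x,y in((150,143),(275,143))]
cv2.imwrite("pics/crop0.png",np.hstack(c))
E
```

```text
(no output)
```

View pics/crop0.png

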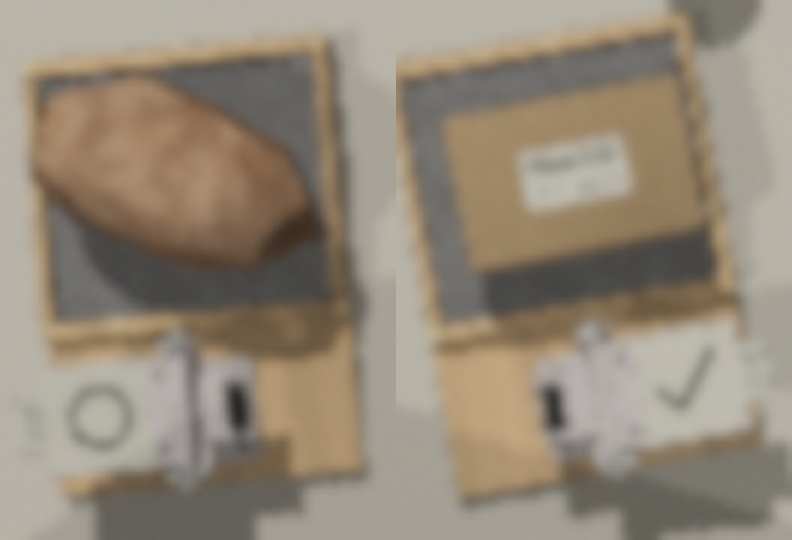

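Stone: ring up, hinge ears at about (180,338) and (187,480) in the crop. Box: tick up, ears at about (594,332) and (612,468). I'll compute the hinge points and yaws, and plan the approach.

```bash
cat > h.py <<'E'
from bench import env
import cv2,numpy as np
def ray(f,px,z):
    K=np.array([[f["fx"],0,f["cx"]],[0,f["fy"],f["cy"]],[0,0,1.]])
    n=cv2.undistortPoints(np.array(px,float).reshape(-1,1,2),K,np.array(f["D"],float)).reshape(-1,2)
    R=cv2.Rodrigues(np.array(f["rvec"],float))[0];C=-R.T@np.array(f["tvec"],float).ravel()
    d=np.c_[n,np.ones(len(n))]@R
    return C+d*((z-C[2])/d[:,2])[:,None]
def campos(f):
    R=cv2.Rodrigues(np.array(f["rvec"],float))[0];return -R.T@np.array(f["tvec"],float).ravel(),R
def togo(p,yaw_tool_x=None):
    """rows numbers for TCP target p (and heading of tool x, deg)"""
    s=env.get_state();O=s["orientation"]
    d=O.T@(np.array(p)-s["position"])/0.8
    t=0
    if yaw_tool_x is not None:
        cur=np.degrees(np.arctan2(O[1,0],O[0,0])); t=(-(yaw_tool_x-cur)+180)%360-180
    return d.round(4),round(t/360,4)
E
python3 - <<'E'
from h import *
f=env.grab_frame("top")
u=lambda p,o:[((p[0]+.5)/6-.5+o[0]),((p[1]+.5)/6-.5+o[1])]
S=(150,143);B=(275-66,143)
for n,o,ears,edge in(("stone",S,[(180,338),(187,480)],[(328,40),(345,300),(50,330),(28,70)]),("box",B,[(594,332),(612,468)],[(685,18),(735,290),(435,345),(396,68)])):
    e=ray(f,[u(p,o) for p in ears],.06);r=ray(f,[u(p,o) for p in edge],.018)
    print(n,e.round(4).tolist(),e.mean(0).round(4),"ear yaw",np.degrees(np.arctan2(*(e[0]-e[1])[1::-1])).round(1))
    v=[(r[0]-r[1]),(r[3]-r[2])];w=r[2]-r[1]; print([np.degrees(np.arctan2(a[1],a[0])).round(1) for a in v],np.degrees(np.arctan2(-w[0],w[1])).round(1), r.round(3).tolist())
w=env.grab_frame("wrist");C,R=campos(w);s=env.get_state();O=s["orientation"]
print("cam in tool",(O.T@(C-s["position"])).round(3),"\nR cam axes in tool",(R@O).round(2).tolist())
E
```

```text
stone [[0.5136, 0.2652, 0.06], [0.4518, 0.2615, 0.06]] [0.4827 0.2634 0.06  ] ear yaw 3.4
[np.float64(4.5), np.float64(5.9)] 5.8 [[0.651, 0.208, 0.018], [0.533, 0.199, 0.018], [0.519, 0.333, 0.018], [0.637, 0.346, 0.018]]
box [[0.517, -0.0686, 0.06], [0.4582, -0.0765, 0.06]] [ 0.4876 -0.0725  0.06  ] ear yaw 7.6
[np.float64(10.2), np.float64(8.2)] 10.6 [[0.661, -0.112, 0.018], [0.538, -0.134, 0.018], [0.513, -0.0, 0.018], [0.638, 0.018, 0.018]]
cam in tool [ 0.083 -0.001  0.032] 
R cam axes in tool [[-0.0, 1.0, 0.0], [-0.95, -0.0, -0.32], [-0.32, -0.0, 0.95]]
```

```bash
python3 -c "
from h import *
print(togo([.477,.323,.33],95.3))"
```

```text
(array([-0.3701, -0.1633,  0.0928]), np.float64(0.1659))
```

Call:
carry_out(
  rows="1 -0.37 -0.163 0.093 0.166;1 -0.37 -0.163 0.093 0.166;1 -0.37 -0.163 0.093 0.166;1 -0.37 -0.163 0.093 0.166;1 -0.37 -0.163 0.093 0.166;1 -0.37 -0.163 0.093 0.166;1 -0.37 -0.163 0.093 0.166;1 -0.37 -0.163 0.093 0.166;1 -0.37 -0.163 0.093 0.166;1 -0.37 -0.163 0.093 0.166;1 -0.37 -0.163 0.093 0.166;1 -0.37 -0.163 0.093 0.166",
  squeeze=20,
)

```text
clock: 1.2
position: [0.4762, 0.3248, 0.3303]
orientation: [[-0.096, 0.995, -0.001], [0.995, 0.096, 0.001], [0.001, -0.0, -1.0]]
contact_force: [-0.3, 0.3, -0.2]
width: -0.0
```

```bash
python3 - <<'E'
from h import *
s=env.get_state();print(s["clock"],s["position"].round(4),s["contact_force"].round(2),s["width"],s["q"].round(1),s["orientation"].round(3).tolist())
f=env.grab_frame("wrist");cv2.imwrite("pics/w1.png",f["img"]);np.save("w1.npy",f,allow_pickle=True)
E
```

```text
1.2 [0.4762 0.3248 0.3303] [-0.33  0.32 -0.2 ] -2.6937353630372574e-05 [-51.7  19.   17.8  93.3  -6.2  68.7 -27. ] [[-0.096, 0.995, -0.001], [0.995, 0.096, 0.001], [0.001, -0.0, -1.0]]
```

View pics/w1.png

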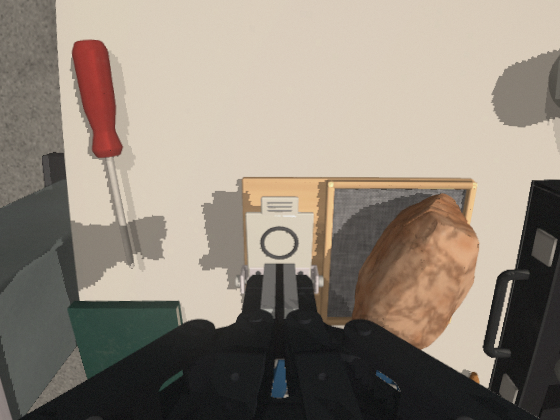

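The wrist view shows the stone's tag ring up, with its tab end at (280,197), its plate corners at (247,212) and (314,212), and its ears near (240,280) and (320,280). The board's left edge is at row 178.

```bash
python3 - <<'E'
from h import *
f=np.load("w1.npy",allow_pickle=True).item()
b=ray(f,[(243,178),(327,178)],.008);print("board edge",b.round(4).tolist())
r=ray(f,[(327,181),(477,181)],.018);d=r[0]-r[1];yaw=np.arctan2(-d[1],-d[0]);print("yaw",np.degrees(yaw))
c,s=np.cos(yaw),np.sin(yaw)
T=lambda p:np.c_[c*p[:,0]+s*p[:,1],-s*p[:,0]+c*p[:,1]]
print("board corner carrier rot frame",T(b).round(4).tolist())
print("rim rear-left",T(r).round(4).tolist())
for z in(.055,.065,.075):
  t=T(ray(f,[(263,197),(299,197),(247,212),(314,212)],z));print(z,t.round(4).tolist())
print("ears",T(ray(f,[(240,280),(320,280)],.06)).round(4).tolist())
print("tcp",T(env.get_state()["position"][None,:2]))
E
```

```text
board edge [[0.4447, 0.3316, 0.008], [0.5145, 0.3383, 0.008]]
yaw 5.742617766613001
board corner carrier rot frame [[0.4757, 0.2854], [0.5457, 0.2851]]
rim rear-left [[0.5445, 0.2851], [0.6693, 0.2851]]
0.055 [[0.4944, 0.2832], [0.52, 0.283], [0.4826, 0.2719], [0.531, 0.2717]]
0.065 [[0.4949, 0.2862], [0.5194, 0.2861], [0.4836, 0.2754], [0.53, 0.2752]]
0.075 [[0.4954, 0.2893], [0.5189, 0.2892], [0.4846, 0.279], [0.529, 0.2788]]
ears [[0.4759, 0.219], [0.5366, 0.2187]]
tcp [[0.50624922 0.27570413]]
```

Call:
carry_out(
  rows="1 0.038 0.002 0 0;1 0.038 0.002 0.05 0;1 0.038 0.002 0.1 0;1 0.038 0.002 0.146 0;1 0.038 0.002 0.146 0;1 0.038 0.002 0.146 0",
)

```text
clock: 1.75
position: [0.4746, 0.3544, 0.2123]
orientation: [[-0.094, 0.996, -0.004], [0.996, 0.094, -0.003], [-0.002, -0.004, -1.0]]
contact_force: [1.0, 1.2, 0.6]
width: 0.0001
```

```bash
cat >> h.py <<'E'
def st(name=None,yaw=5.74,hx=.5077,hy=.2152):
    s=env.get_state();c,n=np.cos(np.radians(yaw)),np.sin(np.radians(yaw));p=s["position"]
    F=s["contact_force"];L=lambda v:(np.array([c*v[0]+n*v[1],-n*v[0]+c*v[1],v[2]]))
    q=L(p)-[hx,hy,.173];print("t",round(s["clock"],2),"tip rel hinge x,u; tip z (mm)",(q*1000).round(1),"F x,u,z",L(F).round(2))
    if name:
        f=env.grab_frame("wrist");cv2.imwrite(f"pics/{name}.png",f["img"]);return f
E
python3 -c "
from h import *
st('w2')"
```

```text
t 1.75 tip rel hinge x,u; tip z (mm) [-0.1 90.  39.3] F x,u,z [1.12 1.09 0.57]
```

View pics/w2.png

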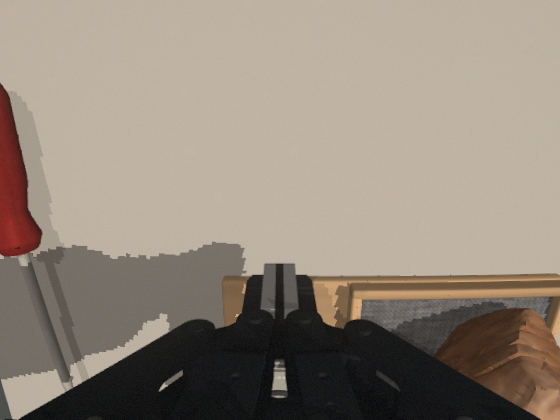

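The finger hides the tag from here, so I'll go by force: creep inward to contact.

Call:
carry_out(
  rows="1 -0.005 0 0 0;1 -0.0075 0 0 0;1 -0.009 0 0 0;1 -0.010 0 0 0",
)

```text
clock: 2.13
position: [0.4773, 0.3473, 0.216]
orientation: [[-0.093, 0.996, 0.004], [0.996, 0.093, 0.005], [0.005, 0.004, -1.0]]
contact_force: [2.6, 7.3, -0.1]
width: -0.0002
```

```bash
python3 -c "
from h import *
st()"
```

```text
t 2.13 tip rel hinge x,u; tip z (mm) [ 2.  82.6 43. ] F x,u,z [ 3.31  7.03 -0.12]
```

Call:
carry_out(
  rows="1 -0.0003 0 -0.0022 0;1 -0.0007 0 -0.0044 0;1 -0.0013 0 -0.007 0;1 -0.002 0 -0.0096 0;1 -0.0028 0 -0.0122 0;1 -0.0036 0 -0.0149 0;1 -0.0045 0 -0.0174 0;1 -0.0054 0 -0.0199 0",
)

```text
clock: 2.8
position: [0.4776, 0.3436, 0.2319]
orientation: [[-0.093, 0.996, 0.004], [0.996, 0.093, 0.005], [0.005, 0.004, -1.0]]
contact_force: [2.1, 7.6, 1.4]
width: -0.0
```

```bash
python3 - <<'E'
from h import *
st()
f=env.grab_frame("scene");cv2.imwrite("pics/s3.png",cv2.resize(f["img"][130:220,190:300],None,fx=6,fy=6,interpolation=cv2.INTER_CUBIC))
E
```

```text
t 2.8 tip rel hinge x,u; tip z (mm) [ 1.8 78.9 58.9] F x,u,z [2.88 7.35 1.36]
```

View pics/s3.png

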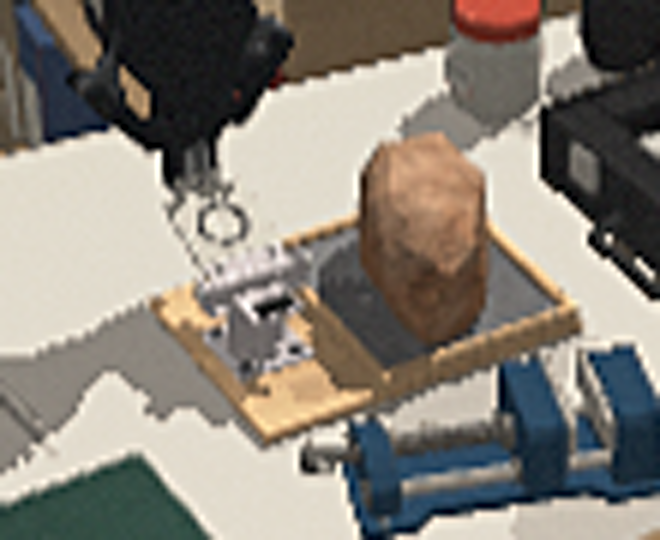

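The tag is rising smoothly with the finger at about 7 N of press. I'll continue along the arc.

Call:
carry_out(
  rows="1 -0.0025 0 -0.0057 0;1 -0.0053 0 -0.0114 0;1 -0.009 0 -0.0171 0;1 -0.0126 0 -0.0228 0;1 -0.017 0 -0.0278 0;1 -0.0215 0 -0.0328 0;1 -0.0267 0 -0.0372 0;1 -0.0319 0 -0.0415 0;1 -0.0375 0 -0.045 0;1 -0.0434 0 -0.0485 0",
)

```text
clock: 3.68
position: [0.4803, 0.3061, 0.2684]
orientation: [[-0.091, 0.996, -0.0], [0.996, 0.091, -0.0], [-0.0, -0.0, -1.0]]
contact_force: [-0.2, 0.5, -0.4]
width: 0.0001
```

```bash
python3 - <<'E'
from h import *
st()
f=env.grab_frame("scene");cv2.imwrite("pics/s4.png",cv2.resize(f["img"][130:220,190:300],None,fx=6,fy=6,interpolation=cv2.INTER_CUBIC))
E
```

```text
t 3.68 tip rel hinge x,u; tip z (mm) [ 0.8 41.4 95.4] F x,u,z [-0.17  0.49 -0.39]
```

View pics/s4.png

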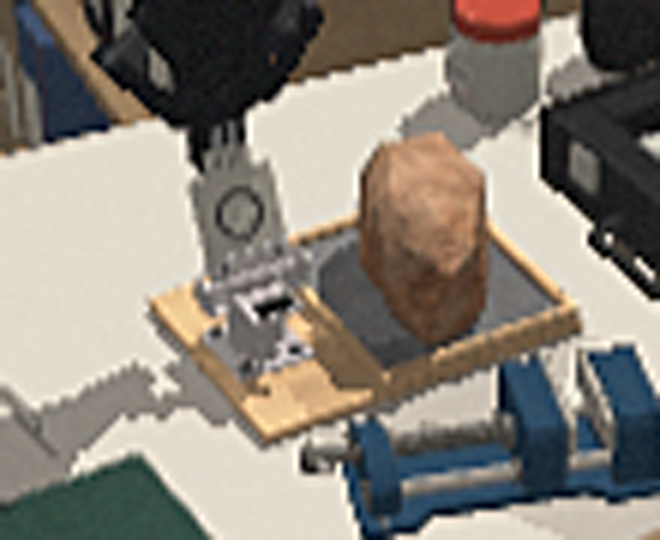

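Tag at about 65° and moving freely. Next I'll take it over the top.

Call:
carry_out(
  rows="1 -0.0073 0 -0.0025 0;1 -0.0146 0 -0.005 0;1 -0.0212 0 -0.0075 0;1 -0.0279 0 -0.01 0;1 -0.0362 0 -0.0113 0;1 -0.0425 0 -0.011 0;1 -0.0487 0 -0.0105 0;1 -0.0547 0 -0.009 0;1 -0.0607 0 -0.0072 0;1 -0.0665 0 -0.0045 0;1 -0.072 0 -0.0018 0",
)

```text
clock: 4.65
position: [0.4856, 0.2491, 0.2694]
orientation: [[-0.092, 0.996, -0.0], [0.996, 0.092, -0.0], [-0.0, -0.0, -1.0]]
contact_force: [0.1, 1.0, 0.2]
width: -0.0002
```

```bash
python3 - <<'E'
from h import *
st()
f=env.grab_frame("scene");cv2.imwrite("pics/s5.png",cv2.resize(f["img"][130:220,190:300],None,fx=6,fy=6,interpolation=cv2.INTER_CUBIC))
E
```

```text
t 4.65 tip rel hinge x,u; tip z (mm) [  0.3 -15.9  96.4] F x,u,z [0.17 1.01 0.23]
```

View pics/s5.png

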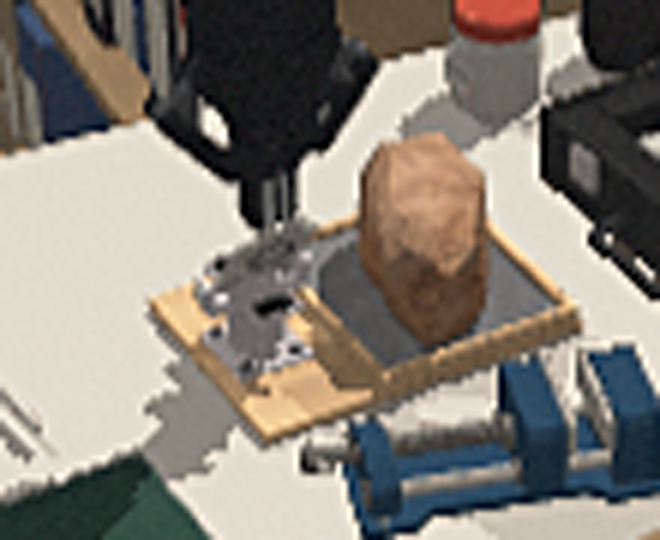

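The tag is past the top, at about 35° beyond upright, with 1 N on the finger. I'll guide it down toward the rest.

Call:
carry_out(
  rows="1 -0.005 0 0.003 0;1 -0.0095 0 0.0064 0;1 -0.0137 0 0.011 0;1 -0.0176 0 0.0159 0;1 -0.021 0 0.0213 0;1 -0.0237 0 0.0267 0;1 -0.0255 0 0.0312 0;1 -0.0269 0 0.0356 0;1 -0.0276 0 0.0387 0;1 -0.0281 0 0.0417 0;1 -0.0281 0 0.0417 0",
)

```text
clock: 5.62
position: [0.4874, 0.2272, 0.2357]
orientation: [[-0.092, 0.996, -0.001], [0.996, 0.092, -0.0], [-0.0, -0.001, -1.0]]
contact_force: [-0.9, -0.6, 0.4]
width: 0.0
```

```bash
python3 -c "
from h import *
st()"
```

```text
t 5.62 tip rel hinge x,u; tip z (mm) [ -0.  -37.9  62.7] F x,u,z [-0.95 -0.53  0.43]
```

Call:
carry_out(
  rows="1 0 0 0.0015 0;1 -0.0003 0 0.003 0;1 -0.0005 0 0.0045 0;1 -0.0007 0 0.006 0;1 -0.0008 0 0.007 0;1 -0.0008 0 0.0078 0;1 -0.0008 0 0.0078 0",
)

```text
clock: 6.2
position: [0.4877, 0.2267, 0.2305]
orientation: [[-0.092, 0.996, 0.0], [0.996, 0.092, 0.0], [0.0, 0.0, -1.0]]
contact_force: [-1.4, -0.7, 4.1]
width: 0.0
```

```bash
python3 -c "
from h import *
st()"
```

```text
t 6.2 tip rel hinge x,u; tip z (mm) [  0.2 -38.4  57.5] F x,u,z [-1.43 -0.54  4.1 ]
```

Call:
carry_out(
  rows="1 0 0 0.0006 0;1 0 0 0.0012 0;1 0 0 0.0012 0",
)

```text
clock: 6.45
position: [0.4877, 0.2266, 0.2303]
orientation: [[-0.092, 0.996, 0.0], [0.996, 0.092, 0.001], [0.001, 0.0, -1.0]]
contact_force: [-4.9, -1.5, 12.3]
width: 0.0002
```

```bash
python3 -c "
from h import *
st()"
```

```text
t 6.45 tip rel hinge x,u; tip z (mm) [  0.3 -38.5  57.3] F x,u,z [-5.02 -0.98 12.34]
```

Firmly on its stop (z 57.3, 12 N, no give). Lift off and go to the box's tag.

Call:
carry_out(
  rows="1 0 0 -0.01 0;1 0 0 -0.06 0;1 0 0 -0.11 0;1 -0.04 -0.002 -0.125 0;1 -0.49 -0.026 -0.125 -0.012;1 -0.49 -0.026 -0.125 -0.012;1 -0.49 -0.026 -0.125 -0.012;1 -0.49 -0.026 -0.125 -0.012;1 -0.49 -0.026 -0.125 -0.012;1 -0.49 -0.026 -0.125 -0.012;1 -0.49 -0.026 -0.125 -0.012;1 -0.49 -0.026 -0.125 -0.012",
)

```text
clock: 7.45
position: [0.5015, -0.1405, 0.3296]
orientation: [[-0.167, 0.986, 0.001], [0.986, 0.167, 0.0], [0.0, 0.001, -1.0]]
contact_force: [0.8, 1.2, -0.4]
width: 0.0
```

```bash
python3 -c "
from h import *
print(env.get_state()['q'].round(1), togo([.503,-.166,.33],99.5))"
```

```text
[-17.2  13.3  34.2 102.3  -8.1  66.8  29.1] (array([-0.0317, -0.0034, -0.0005]), np.float64(0.0003))
```

Call:
carry_out(
  rows="1 -0.032 -0.003 0 0;1 -0.032 -0.003 0 0;1 -0.032 -0.003 0 0",
)

```text
clock: 7.7
position: [0.5033, -0.1662, 0.3293]
orientation: [[-0.162, 0.987, -0.0], [0.987, 0.162, -0.001], [-0.001, -0.0, -1.0]]
contact_force: [0.5, 1.2, 0.5]
width: -0.0003
```

```bash
python3 - <<'E'
from h import *
f=st("w6");np.save("w6.npy",f,allow_pickle=True)
E
```

```text
t 7.7 tip rel hinge x,u; tip z (mm) [ -23.5 -430.9  156.3] F x,u,z [0.65 1.11 0.5 ]
```

View pics/w6.png

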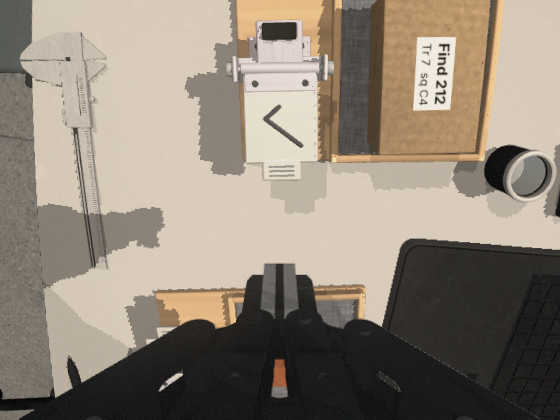

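The wrist view shows the box's tag tick up, with its tab end at (282,180), its plate corners at (245,161) and (316,162), its ears at (232,69) and (329,68), and the rim's right edge from (335,161) to (485,160). The sherd carrier's left edge is at row 290.

```bash
python3 - <<'E'
from h import *
f=np.load("w6.npy",allow_pickle=True).item()
r=ray(f,[(335,161),(485,160)],.018);d=r[1]-r[0];yaw=np.arctan2(d[1],d[0]);
e=ray(f,[(232,69),(329,68)],.057);d=e[1]-e[0];print("yaw",np.degrees(yaw),np.degrees(np.arctan2(d[1],d[0])))
c,s=np.cos(yaw),np.sin(yaw)
T=lambda p:np.c_[c*p[:,0]+s*p[:,1],-s*p[:,0]+c*p[:,1]]
print("rim",T(r).round(4).tolist(),"ears",T(e).round(4).tolist())
for z in(.055,.065,.075):
  print(z,T(ray(f,[(264,180),(300,180),(245,161),(316,162)],z)).round(4).tolist())
print("sherd board edge",T(ray(f,[(157,291),(230,290)],.008)).round(4).tolist())
print("tcp",T(env.get_state()["position"][None,:2]).round(4))
E
```

```text
yaw 10.166549566752366 9.889076764582619
rim [[0.5101, -0.2271], [0.6325, -0.2271]] ears [[0.4371, -0.159], [0.4985, -0.1593]]
0.055 [[0.4553, -0.2323], [0.4804, -0.2327], [0.4427, -0.2187], [0.4913, -0.2201]]
0.065 [[0.4558, -0.2298], [0.4798, -0.2301], [0.4437, -0.2167], [0.4903, -0.2181]]
0.075 [[0.4563, -0.2272], [0.4793, -0.2275], [0.4447, -0.2147], [0.4893, -0.216]]
sherd board edge [[0.3491, -0.3501], [0.4183, -0.3493]]
tcp [[ 0.4668 -0.2506]]
```

Call:
carry_out(
  rows="1 0 0.001 0.05 -0.002;1 0 0.001 0.1 -0.002;1 0 0.001 0.145 -0.002;1 0 0.001 0.145 -0.002;1 0 0.001 0.145 -0.002;1 0.003 0.001 0.145 -0.002;1 0.006 0.001 0.145 -0.002;1 0.009 0.001 0.145 -0.002;1 0.009 0.001 0.145 -0.002",
)

```text
clock: 8.5
position: [0.5041, -0.1562, 0.2148]
orientation: [[-0.18, 0.984, 0.003], [0.984, 0.18, 0.0], [-0.0, 0.003, -1.0]]
contact_force: [-0.1, 0.1, 0.1]
width: 0.0002
```

```bash
sed -i 's/yaw=5.74,hx=.5077,hy=.2152/yaw=10.1,hx=.4678,hy=-.158/' h.py; python3 -c "
from h import *
st()"
```

```text
t 8.5 tip rel hinge x,u; tip z (mm) [  1.1 -84.2  41.8] F x,u,z [-0.04  0.08  0.07]
```

Call:
carry_out(
  rows="1 0.0015 0 0 0;1 0.003 0 0 0;1 0.004 0 0 0;1 0.004 0 0 0",
)

```text
clock: 8.83
position: [0.5029, -0.154, 0.2134]
orientation: [[-0.179, 0.984, 0.001], [0.984, 0.179, -0.001], [-0.001, 0.001, -1.0]]
contact_force: [0.9, -1.9, 0.8]
width: -0.0001
```

```bash
python3 -c "
from h import *
st()"
```

```text
t 8.83 tip rel hinge x,u; tip z (mm) [  0.3 -81.8  40.4] F x,u,z [ 0.51 -2.02  0.82]
```

Call:
carry_out(
  rows="1 0.001 0 0 0;1 0.0015 0 -0.0022 0;1 0.002 0 -0.0044 0;1 0.0026 0 -0.007 0;1 0.0033 0 -0.0096 0;1 0.0041 0 -0.0122 0;1 0.0049 0 -0.0149 0;1 0.0058 0 -0.0174 0;1 0.0067 0 -0.0199 0",
)

```text
clock: 9.58
position: [0.5021, -0.15, 0.2296]
orientation: [[-0.177, 0.984, 0.002], [0.984, 0.177, -0.002], [-0.002, 0.001, -1.0]]
contact_force: [2.8, -5.7, 2.4]
width: -0.0002
```

```bash
python3 - <<'E'
from h import *
st()
f=env.grab_frame("scene");cv2.imwrite("pics/s7.png",cv2.resize(f["img"][190:280,240:350],None,fx=6,fy=6,interpolation=cv2.INTER_CUBIC))
E
```

```text
t 9.58 tip rel hinge x,u; tip z (mm) [  0.2 -77.7  56.6] F x,u,z [ 1.75 -6.08  2.35]
```

View pics/s7.png

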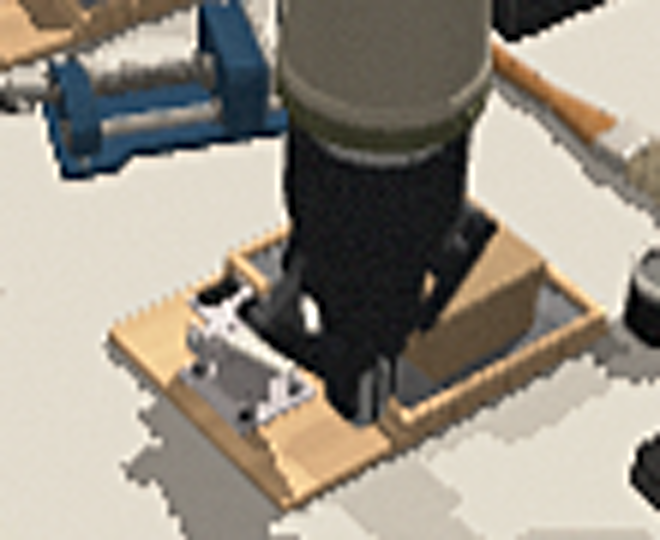

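The tag is lifting the same way (edge at 66.7 mm, so about 22°, 6 N). I'll repeat the mirrored arc.

Call:
carry_out(
  rows="1 0.0025 0 -0.0057 0;1 0.0053 0 -0.0114 0;1 0.009 0 -0.0171 0;1 0.0126 0 -0.0228 0;1 0.017 0 -0.0278 0;1 0.0215 0 -0.0328 0;1 0.0267 0 -0.0372 0;1 0.0319 0 -0.0415 0;1 0.0375 0 -0.045 0;1 0.0434 0 -0.0485 0",
)

```text
clock: 10.47
position: [0.4954, -0.1135, 0.2678]
orientation: [[-0.179, 0.984, -0.001], [0.984, 0.179, 0.0], [0.001, -0.001, -1.0]]
contact_force: [0.6, -0.2, -0.1]
width: 0.0
```

```bash
python3 -c "
from h import *
st()"
```

```text
t 10.47 tip rel hinge x,u; tip z (mm) [  0.  -40.6  94.8] F x,u,z [ 0.52 -0.29 -0.1 ]
```

```bash
python3 - <<'E'
from h import *
a=env.grab_frame("wrist")["img"];b=env.grab_frame("scene")["img"][190:280,240:350]
cv2.imwrite("pics/m8.png",np.hstack([cv2.resize(a,(440,330)),cv2.resize(b,(360,330),interpolation=cv2.INTER_CUBIC)]))
E
```

```text
(no output)
```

View pics/m8.png

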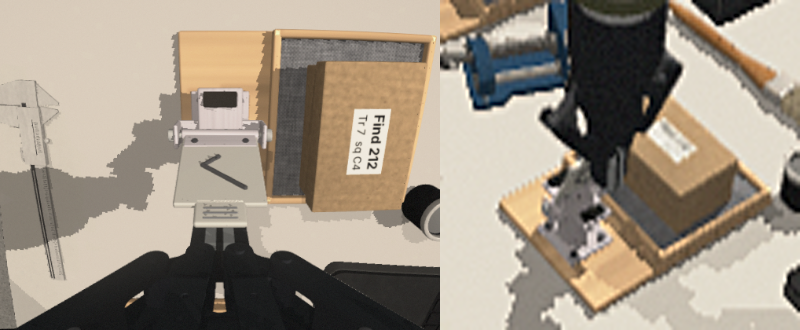

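The tag stands raised, with its tab end against the finger at about (220,220) in the left panel. Now over the top.

Call:
carry_out(
  rows="1 0.0073 0 -0.0025 0;1 0.0146 0 -0.005 0;1 0.0212 0 -0.0075 0;1 0.0279 0 -0.01 0;1 0.0362 0 -0.0113 0;1 0.0425 0 -0.011 0;1 0.0487 0 -0.0105 0;1 0.0547 0 -0.009 0;1 0.0607 0 -0.0072 0;1 0.0665 0 -0.0045 0;1 0.072 0 -0.0018 0",
)

```text
clock: 11.48
position: [0.4853, -0.0571, 0.269]
orientation: [[-0.179, 0.984, 0.0], [0.984, 0.179, 0.0], [0.0, 0.0, -1.0]]
contact_force: [-0.4, -0.2, 0.9]
width: 0.0001
```

```bash
python3 -c "
from h import *
st()"
```

```text
t 11.48 tip rel hinge x,u; tip z (mm) [-0.1 16.7 96. ] F x,u,z [-0.4  -0.13  0.92]
```

Call:
carry_out(
  rows="1 0.005 0 0.003 0;1 0.0095 0 0.0064 0;1 0.0137 0 0.011 0;1 0.0176 0 0.0159 0;1 0.021 0 0.0213 0;1 0.0237 0 0.0267 0;1 0.0255 0 0.0312 0;1 0.0269 0 0.0356 0;1 0.0276 0 0.0387 0;1 0.0281 0 0.0417 0;1 0.0281 0 0.0417 0",
)

```text
clock: 12.4
position: [0.4811, -0.0355, 0.2354]
orientation: [[-0.179, 0.984, -0.001], [0.984, 0.179, -0.0], [-0.0, -0.001, -1.0]]
contact_force: [0.5, -0.8, 0.3]
width: 0.0001
```

Call:
carry_out(
  rows="1 0 0 0.0015 0;1 0.0003 0 0.003 0;1 0.0005 0 0.0045 0;1 0.0007 0 0.006 0;1 0.0008 0 0.007 0;1 0.0008 0 0.0078 0;1 0.0008 0 0.0078 0",
)

```text
clock: 12.98
position: [0.4813, -0.035, 0.2303]
orientation: [[-0.179, 0.984, 0.0], [0.984, 0.179, 0.0], [0.0, 0.0, -1.0]]
contact_force: [-3.3, -0.7, 9.6]
width: -0.0004
```

```bash
python3 -c "
from h import *
st()"
```

```text
t 12.98 tip rel hinge x,u; tip z (mm) [-0.1 39.1 57.3] F x,u,z [-3.4  -0.15  9.62]
```

Call:
carry_out(
  rows="1 0 0 -0.01 0;1 0 0 -0.06 0;1 0 0 -0.11 0;1 -0.05 0 -0.15 0;1 -0.05 0 -0.17 0;1 -0.05 0 -0.17 0;1 -0.05 0 -0.17 0",
)

```text
clock: 13.57
position: [0.4886, -0.0749, 0.367]
orientation: [[-0.178, 0.984, 0.003], [0.984, 0.178, 0.0], [-0.0, 0.003, -1.0]]
contact_force: [0.8, 0.1, -0.5]
width: -0.0
```

```bash
python3 - <<'E'
from h import *
f=env.grab_frame("wrist");a=f["img"];t=env.grab_frame("top")["img"];s=env.grab_frame("scene")["img"]
S=lambda i:cv2.resize(i,(400,300),interpolation=cv2.INTER_CUBIC)
cv2.imwrite("pics/m9.png",np.vstack([np.hstack([S(a),S(t[140:245,145:285])]),np.hstack([S(s[140:230,190:310]),S(s[200:365,240:460])])]));st()
K=np.array([[f["fx"],0,f["cx"]],[0,f["fy"],f["cy"]],[0,0,1.]])
c,n=np.cos(np.radians(10.1)),np.sin(np.radians(10.1))
for th in(0,.1,.2):
    p=np.array([.4678,-.158+.072*np.cos(th)]);P=np.array([c*p[0]-n*p[1],n*p[0]+c*p[1],.055+.072*np.sin(th)])
    print(th,cv2.projectPoints(P[None],np.array(f["rvec"],float),np.array(f["tvec"],float),K,np.array(f["D"],float))[0].ravel()*[400/560,300/420])
E
```

```text
t 13.72 tip rel hinge x,u; tip z (mm) [ -0.3   0.3 191.4] F x,u,z [-0.72  0.18  0.18]
0 [199.01493105  70.67210449]
0.1 [199.02047707  71.26382074]
0.2 [199.02524422  72.61886251]
```

View pics/m9.png

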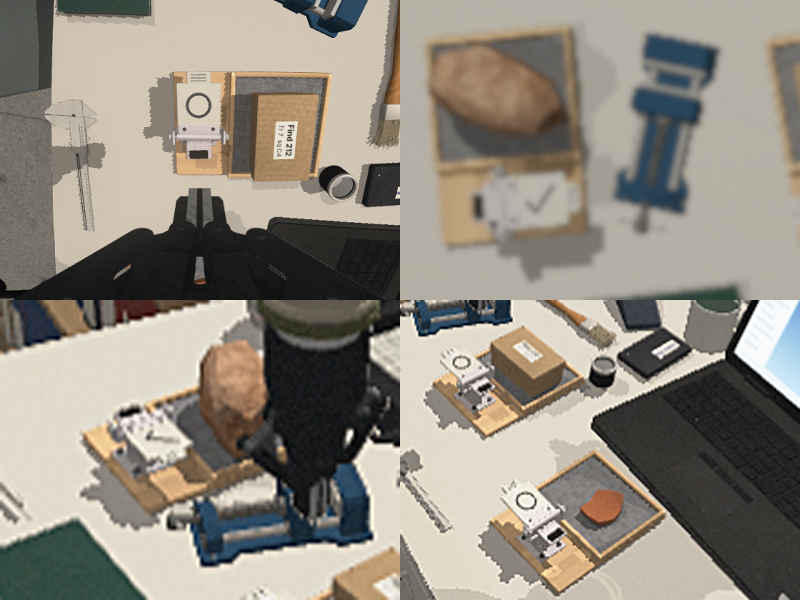

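The stone's tag shows its tick and the box's tag shows its ring, both flat. The box's tab end sits at row 71, where the 0 rad projection puts it. The sherd's tag and the three finds are in place, and the arm is clear.

```bash
python3 -c "
from h import *
env.close_job()"
```

```text
the job is handed in; nothing more can be done
```

Both tags are turned as asked, and I handed the job in at about 14 s on the robot clock. With the gripper shut, I lifted each tag by its tab end with the fingertips. I then guided it over the top and eased it down onto its rest: the stone's tag first (now tick up), then the box's (now ring up).

- **Seating:** each tag was pressed to its stop with the fingertip at 57.3 mm, against 57 mm expected for a flat tag. The press was about 12 N on the stone's tag and 10 N on the box's. Contact force while lifting was about 7 N at most at the readings I took.
- **Final pictures:** they show the tick on the stone's tag and the ring on the box's, both lying flat. The sherd's tag and all three finds looked unmoved, and the gripper was clear, with its fingertips at 191 mm.
- **Limits of the checks:** no check failed or disagreed. The tab-end position in the last picture hardly changes between 0 and 0.1 rad, so flatness rests mainly on the seating force and height. I did not measure the tag angles directly.

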